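# Angle a heat-sink bar past a post into its jig bay

## Robot

A 6-joint arm with a two-finger parallel gripper is mounted at the origin on the work surface. World frame = base frame: x ahead of the robot, y to its left, z up, the work surface at z = 0. Lengths are in mm, angles in degrees, forces in N, time in s.
With the tool pointing down it reaches from about 350 to 850 mm from the base axis. Payload 8.1 kg.
Tool frame: the origin (TCP) lies on the front face of the gripper's body, between the roots of the fingers; the fingertips stand r.finger_overhang ahead of it and the grasp point (between the pads) lies 54 mm ahead of it (r.finger_overhang is the distance from the TCP to the fingertips, in mm); y points along the fingers, z is the direction in which the jaws open and shut, and the axes are right-handed (so a half turn about y gives the same grasp; the last joint's range is limited). The gripper opens to 85 mm and grips with 20 to 120 N. Pads are 22 mm wide; open, the fingers measure 114 mm over their backs; the gripper's body (76 mm by 85 mm) begins 54 mm behind the grasp point. The pads swing forward as they close: fully open they stand 13 mm farther back than shut.
Start: joints at [-76.112, 7.471, 85.268, -0, 87.261, -4.893], TCP at [193.197, -568.05, 303.892] pointing down, gripper open.
Joint ranges: [-169.43, 169.43], [-51.17, 129.36], [1.28, 143.12], [-76.62, 256.62], [0, 156.53], [-152.29, 152.29]. Speed limits (degrees/s): [136.94, 136.94, 159.86, 180, 180, 180].

## Interface

Orientations are given as [roll, pitch, yaw] about the fixed x, y, z axes, in that order (R = Rz(yaw) Ry(pitch) Rx(roll)).
In Python, from bench import r gives the robot as it stands. The module is installed in compiled form; this text tells all that it offers.
- The arm moves only by the tool arm_command, never from a script. Its argument "increments" is a list of rows, each a list of 6 numbers: the shift along the tool's x, y, z in m, then the turn, a rotation vector about the tool's x, y, z in rad. In form: [[tx, ty, tz, wx, wy, wz], ...]. A call has exactly 10 rows; each row is the pose to reach, as a shift and turn from the pose commanded when the call began, along the tool's axes at that moment; what a row does not reach only later rows make up. A row lasts 1/8 s, in which the tool goes at most 62.5 mm and 10.7 degrees, less where a joint would pass 70% of its speed; a pose out of reach is approached as far as the arm can. A call with a gripper value outside its range is refused whole. "jaw" is the gripper's target within -1 to 1 (shut at 1, half-way at 0, fully open at -1), set as the call begins (left out, the last holds). The fingers move at their own pace and stop on an object; "force" is the grip in N (left out, the last holds). Time passes only in rows, so rows that repeat a pose let the fingers close, or fill a call up. It gives the time, the measured TCP pose, the force and the opening at its end, in the units of the state.
- r.sense(): the state, without advancing time (a new reading comes with each control period).
- r.snapshot(name): name is "side" or "top" or "wrist"; returns the picture (480x640x3 uint8, red, green, blue); there is no depth.
- r.camera_model(name): a dict with "intrinsics" (3x3 intrinsics, pixels), "cam_to_world" (4x4, takes a point from camera to world coordinates). Camera axes: x right, y down, z forward; pixel columns grow to the right and rows downward; lengths in mm; the calibration is good to about 2 mm. A picture is of the moment at which its call begins: read the wrist's pose just before it. camera_model takes no time and is no camera call; for the wrist camera it gives the pose at the moment of the call.
- r.hand_in(): hands the job in, once; it reports no verdict.
Trained networks look in the newest picture that a camera, given by its name, has taken for a name from the list of things; names that differ only in an ending like _2 or _b are one class to them, and where a whole thing is asked for, a point or a joint stands for the part that bears it (a point fixed in the world has none). Each returns a list of dicts, best first, with "conf" (0 to 1); they miss things now and then, are a little off and sometimes report something else, mostly with a low value. They report only what shows in the picture. A call takes as long as a camera call.
- r.trace(camera, target): "mask" (480x640 bool, what is visible of it) and "position" ([column, row] in pixels, amid what is visible of it).
- r.spot_point(camera, target): "position" ([column, row] in pixels: a listed point, or the origin of a listed thing).
The state is a dict: "time": time; "joint_pos": joint angles; "qd": joint speeds; "joint_efforts": joint torques, N m; "tool_pos": TCP position; "tcp_rot": TCP orientation; "ft_force": force on the tool from outside, world axes, zero at the start; "wrist_torque": the same for the moment, N m; "finger_gap": finger opening in mm.
Only numpy, scipy, OpenCV 4.12 (cv2) and the standard library are available. Lean on these libraries where they do the work, as an engineer would, in place of code of your own. Each camera call takes 0.05 s, during which the arm holds its last target.

## Task

Gently push the finned heat-sink bar along the bench into the bay of the wooden mounting jig with the fingertips: lead its end nearest the jig in behind the steel post first, while the other end is still outside, then push that other end in too, until the whole bar lies fully home along the back batten. Do not pinch, lift or tip the bar, and leave the meter, the screwdriver and the jar where they are.

Things in the scene. Friction and masses are not known exactly. Their poses are not given: they have to be found in the camera images.
- jig: U-shaped bay of wooden battens, 30 mm high, 16 thick, fixed. Origin: on the bench, middle of the bay's mouth; x points into the bay, y along it to the left. Open towards -x; inside 45 mm deep (back batten face at x = 45) and 250 long (y = -125 to 125), side battens x = 0 to 45. The left one flares on outside the mouth to y = 142 at x = -26. No floor plate: the bar slides on the bench.
- post: Steel post fixed in the bench in front of the right-hand part of the bay's mouth, 20 mm in diameter, 60 mm high; origin at the centre of its foot. It stands 55 to 65 mm in front of the mouth line, 50 to 65 mm right of the bay's middle. It does not move.
- bar_mid (a point): Centre of the loose aluminium heat-sink bar (finned, plain rectangular outline), 200 mm long, 30 mm wide, 28 mm high, about 0.3 kg, lying on the bench, so this point is 14 mm above it. Its x axis runs along the bar's length, from bar_trail to bar_lead; z up.
- bar_lead (a point): Centre of the bar's leading end face, 14 mm up: the end that starts nearest the jig, to be led in behind the post.
- bar_trail (a point): Centre of the bar's other (trailing) end face, 14 mm up; it starts on the robot's side, to the left.
- meter: Bystander: yellow multimeter lying flat, 150 x 75 x 44 mm, x along its length; origin at the centre of its underside.
- driver: Bystander: screwdriver lying flat on the bench, 180 mm long along its x axis, about 30 mm thick.
- jar: Bystander: small closed jar, 48 mm in diameter, 55 mm high, origin at the centre of its underside.
- bar: The same bar as a body; origin at the centre of its underside, axes as bar_mid.

How it is judged:
By the outcome, as a careful person would: the job done as asked, in the order asked, and still so for the second after the job is handed in, with the robot touching nothing.
It also fails if it takes over 58 s, if anything falls off the work surface, if the arm or the gripper's body presses on something with over 40 N, if the wrist force passes 120 N, or if a joint passes its speed limit or range.

## Working session

There is one attempt and no reset: what is moved stays moved. The work goes in short steps, Python scripts to look and compute and a tool call to move; the robot and the scene stay as the last step left them, time stands still between calls to the robot, and variables do not carry over. Pictures are saved under pics/ and viewed, and the job is handed in when it is done.

Besides the shell and the picture viewer there is one more tool, called after "Emit:" by a JSON object that holds its "op" and its "data". arm_command: Moves the arm, as the interface text tells. Its arguments: {"type":"object","properties":{"increments":{"type":"array","items":{"type":"array","items":{"type":"number"}}},"jaw":{"type":"number"},"force":{"type":"number"}},"required":["increments"]}

```bash
mkdir -p pics; python3 - <<'E'
from bench import r
import cv2,numpy as np
print(r.sense(), r.finger_overhang)
for n in ["side","top","wrist"]:
    im=r.snapshot(n); cv2.imwrite(f"pics/a_{n}.png",im[:,:,::-1])
    m=r.camera_model(n); print(n,np.round(m["intrinsics"],1).tolist(),np.round(m["cam_to_world"],3).tolist())
E
```

```text
{'time': 0.0, 'joint_pos': array([-7.61117136e+01,  7.51625816e+00,  8.53292766e+01, -2.43087654e-03,
        8.72624412e+01, -4.89230316e+00]), 'qd': array([ 0.0583994 , -0.03878535, -0.05681359, -0.00944375,  0.03142711,
        0.0300786 ]), 'joint_efforts': array([ 2.22106049e-03, -5.69389665e+01, -5.00559390e+01,  2.57920246e-04,
        1.44811827e-02, -3.36659093e-05]), 'tool_pos': array([ 193.08245098, -567.63911254,  302.83235112]), 'tcp_rot': array([-9.01077897e+01,  6.78948803e-03, -1.61219298e+02]), 'ft_force': array([ 0.29974509, -0.16110181,  0.5907227 ]), 'wrist_torque': array([ 0.02799947, -0.06146265, -0.03870507]), 'finger_gap': 85.93228861376345} 72.6
side [[569.2, 0.0, 325.2], [0.0, 569.2, 233.5], [0.0, 0.0, 1.0]] [[0.96, -0.168, 0.224, 318.204], [-0.279, -0.539, 0.795, -928.367], [-0.013, -0.826, -0.564, 673.286], [0.0, 0.0, 0.0, 1.0]]
top [[442.9, 0.0, 322.5], [0.0, 442.9, 236.1], [0.0, 0.0, 1.0]] [[-0.014, -0.994, 0.106, 446.089], [-1.0, 0.012, -0.019, 1.777], [0.018, -0.106, -0.994, 1092.326], [0.0, 0.0, 0.0, 1.0]]
wrist [[417.8, 0.0, 315.9], [0.0, 417.8, 239.5], [0.0, 0.0, 1.0]] [[0.322, -0.913, -0.249, 256.281], [-0.947, -0.311, -0.082, -547.301], [-0.002, 0.262, -0.965, 373.17], [0.0, 0.0, 0.0, 1.0]]
```

View pics/a_top.png

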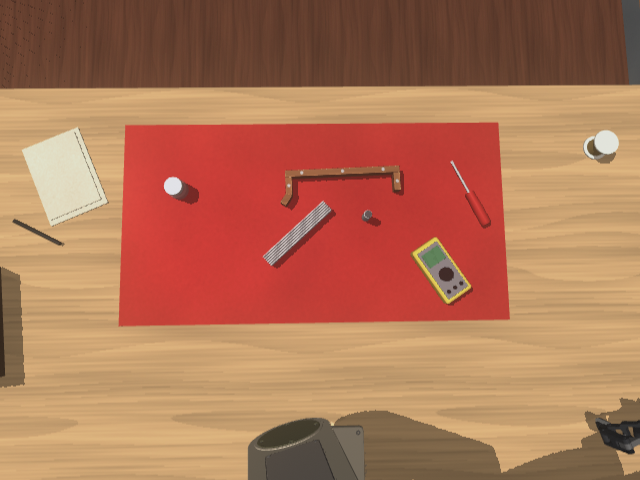

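View pics/a_side.png

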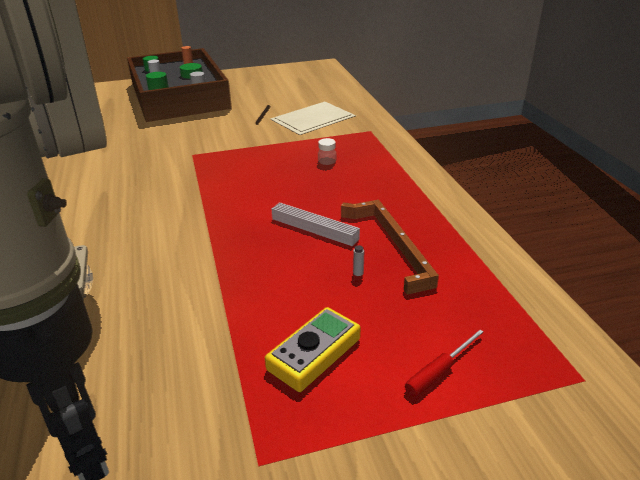

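```bash
cat > h.py <<'E'
from bench import r
import cv2,numpy as np
from scipy.spatial.transform import Rotation as R
def ray(n,uv,z):
    m=r.camera_model(n);K=np.array(m["intrinsics"]);T=np.array(m["cam_to_world"])
    d=T[:3,:3]@np.linalg.solve(K,[uv[0],uv[1],1.]);o=T[:3,3]
    return (o+d*(z-o[2])/d[2])
def proj(n,P):
    m=r.camera_model(n);K=np.array(m["intrinsics"]);T=np.array(m["cam_to_world"])
    c=(np.atleast_2d(P)-T[:3,3])@T[:3,:3];p=c@K.T
    return p[:,:2]/p[:,2:]
E
python3 - <<'E'
from h import *
zs=dict(jig=0,post=0,bar_mid=14,bar_lead=14,bar_trail=14,meter=0,driver=15,jar=0)
for n in ["top","side"]:
    for k,z in zs.items():
        l=r.spot_point(n,k)[:2]
        print(n,k,[(round(d["conf"],2),np.round(d["position"],1).tolist(),np.round(ray(n,d["position"],z)[:2],1).tolist()) for d in l])
print(r.sense()["time"])
E
```

```text
top jig []
top post [(0.58, [362.7, 217.9], [607.0, -120.0])]
top bar_mid [(0.73, [294.4, 232.4], [571.0, 49.9])]
top bar_lead [(0.82, [325.7, 205.9], [635.9, -27.7])]
top bar_trail [(0.62, [264.6, 260.1], [504.2, 122.7]), (0.52, [299.0, 236.9], [559.8, 38.8])]
top meter [(0.91, [438.9, 269.6], [475.7, -305.6]), (0.24, [294.9, 232.7], [571.9, 49.3])]
top driver [(0.94, [468.0, 193.6], [662.7, -382.1])]
top jar [(0.55, [179.6, 190.6], [681.1, 335.7])]
side jig []
side post [(0.77, [357.0, 274.5], [604.2, -129.8])]
side bar_mid [(0.74, [314.6, 222.5], [569.6, 46.9])]
side bar_lead [(0.66, [352.7, 238.5], [627.7, -33.2]), (0.26, [324.6, 161.1], [668.5, 312.0])]
side bar_trail [(0.8, [273.2, 209.7], [496.5, 123.3])]
side meter [(0.95, [313.5, 352.1], [472.7, -298.5])]
side driver [(0.93, [444.7, 364.4], [654.5, -395.6])]
side jar [(0.72, [327.7, 163.3], [680.1, 324.1])]
0.95
```

```bash
python3 - <<'E'
import cv2
a=cv2.imread("pics/a_top.png")[145:280,255:415]; cv2.imwrite("pics/b_top.png",cv2.resize(a,None,fx=4.4,fy=4.4,interpolation=cv2.INTER_CUBIC))
a=cv2.imread("pics/a_side.png")[190:305,260:450]; cv2.imwrite("pics/b_side.png",cv2.resize(a,None,fx=4,fy=4,interpolation=cv2.INTER_CUBIC))
E
```

```text
(no output)
```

View pics/b_top.png

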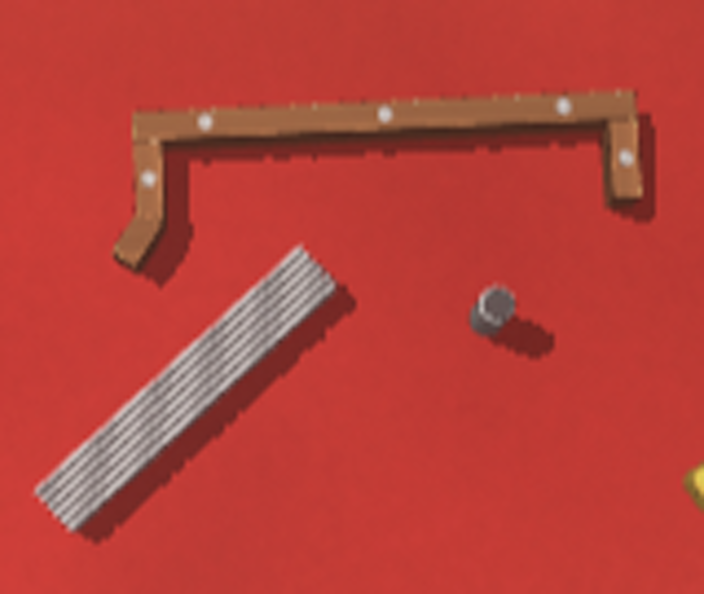

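View pics/b_side.png

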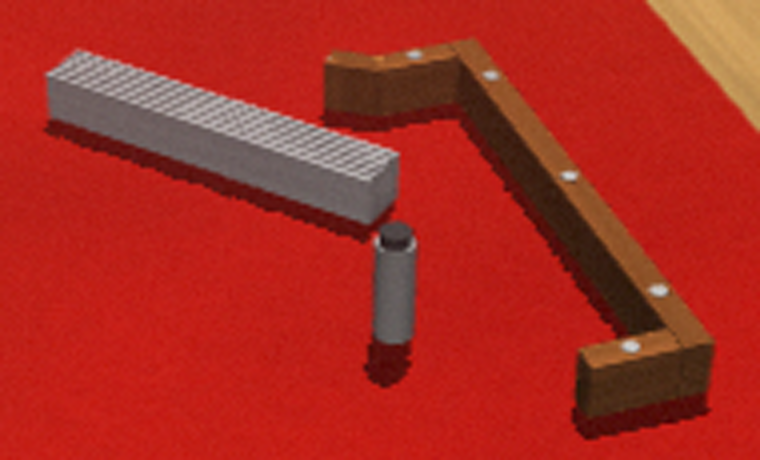

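```bash
cat >> h.py <<'E'
from scipy.optimize import least_squares
def fit(cam_pts, local, z, dep=None):
    # cam_pts list of (cam,uv,localxy,z); pose x,y,th
    def res(p):
        c,s=np.cos(p[2]),np.sin(p[2]);o=[]
        for cam,uv,l,z in cam_pts:
            o+=list(proj(cam,[p[0]+c*l[0]-s*l[1],p[1]+s*l[0]+c*l[1],z])[0]-uv)
        return o
    q=least_squares(res,local,x_scale=[1,1,.01]);return q.x,np.array(q.fun).reshape(-1,2)
E
python3 - <<'E'
from h import *
t=lambda u,v:("top",np.array([255+u/4.4-.4,145+v/4.4-.4]))
s=lambda u,v:("side",np.array([260+u/4-.4,190+v/4-.4]))
J=[(*t(132,112),(61,141),30),(*t(635,91),(61,-141),30),(*t(641,197),(0,-141),30),(*t(613,200),(0,-125),30),
 (*s(478,40),(61,141),30),(*s(712,345),(61,-141),30),(*s(582,355),(0,-125),30),(*s(590,373),(0,-141),30)]
J=J[:-2]
B=[(*t(300,247),(100,15),28),(*t(336,286),(100,-15),28),(*t(72,531),(-100,-15),28),(*t(36,491),(-100,15),28),
 (*s(78,50),(-100,15),28),(*s(47,75),(-100,-15),28),(*s(372,182),(100,-15),28),(*s(399,155),(100,15),28)]
for sel in ["top","side",None]:
  for nm,C,p0 in [("jig",J,[680,-60,0]),("bar",B,[570,48,-.85])]:
    C2=[c for c in C if sel is None or c[0]==sel]
    p,f=fit(C2,p0,0); print(sel,nm,np.round(p[:2],1),np.degrees(p[2]).round(2)); 
    if sel is None: print(np.round(f,1).tolist())
P1=ray("top",t(497,304)[1],60);P2=ray("side",s(398,232)[1],60);P3=ray("top",t(488,322)[1],0)
print(P1,P2,P3,ray("side",s(393,336)[1],0))
p,f=fit(J,[680,-60,0],0)
for P in(P1,P2):
    d=P[:2]-p[:2];c,s_=np.cos(p[2]),np.sin(p[2]);print("post in jig",c*d[0]+s_*d[1],-s_*d[0]+c*d[1])
p2,_=fit(B,[570,48,-.85],0)
print('bar corners in jig')
for l in [(100,15),(100,-15),(-100,-15),(-100,15)]:
    q=p2[:2]+R.from_euler('z',p2[2]).as_matrix()[:2,:2]@l
    d=q-p[:2];print(np.round([c*d[0]+s_*d[1],-s_*d[0]+c*d[1]],1), q.round(1))
E
```

```text
top jig [666.8 -70.1] 1.86
top bar [568.6  42.7] -47.6
side jig [664.7 -72.3] 1.16
side bar [568.   43.1] -47.82
None jig [666.4 -70.4] 1.59
[[-0.1, -0.1], [0.2, 0.4], [0.4, 0.7], [0.2, 0.3], [-0.1, -0.7], [0.8, -1.0]]
None bar [568.2  42.9] -47.69
[[0.2, -0.1], [0.5, -0.1], [-0.3, 0.4], [-0.6, 0.4], [0.3, 0.2], [-0.0, 0.2], [-0.1, 0.1], [0.4, -0.3]]
[ 608.05549569 -125.03562229   60.        ] [ 608.02987142 -126.91392449   60.        ] [ 607.20660942 -127.03115976    0.        ] [ 606.57758082 -127.65100638    0.        ]
post in jig -59.7901375187657 -52.99476437636949
post in jig -59.867725659464995 -54.871638323185216
bar corners in jig
[-18.4  50. ] [646.6 -21. ]
[-41.1  30.4] [624.4 -41.1]
[-171.6  182. ] [489.8 106.8]
[-148.8  201.6] [512. 127.]
```

Emit:
{"op": "arm_command", "data": {"increments": [[-0.03,0.005,-0.032,0,-0.03,0],[-0.072,0.012,-0.077,0,-0.06,0],[-0.114,0.02,-0.122,0,-0.1,0],[-0.156,0.03,-0.167,0,-0.14,0],[-0.198,0.04,-0.212,0,-0.18,0],[-0.24,0.05,-0.257,0,-0.22,0],[-0.282,0.06,-0.302,0,-0.26,0],[-0.324,0.07,-0.347,0,-0.3,0],[-0.366,0.08,-0.392,0,-0.34,0],[-0.4,0.085,-0.43,0,-0.38,0]], "jaw": 1, "force": 30}}

```text
time: 2.2
tool_pos: [433.9, -29.9, 218.7]
tcp_rot: [-90.0, 0.0, -139.3]
ft_force: [0.4, -0.5, 0.4]
finger_gap: 0.0
```

```bash
cat >> h.py <<'E'
def go(xyz,yaw):
    s=r.sense();M=R.from_euler('xyz',s["tcp_rot"],degrees=True)
    t=M.inv().apply(np.array(xyz)-s["tool_pos"])/1000
    w=(M.inv()*R.from_euler('xyz',[-90,0,yaw],degrees=True)).as_rotvec()
    print("t",round(s["time"],2),"pos",s["tool_pos"].round(1),"rot",s["tcp_rot"].round(1),"F",s["ft_force"].round(1),"gap",round(s["finger_gap"],1),"j",s["joint_pos"].round(0))
    print("inc",t.round(4).tolist(),w.round(3).tolist(),r.finger_overhang)
E
python3 -c "
from h import *
go([478,69,130],-137.7)"
```

```text
t 2.2 pos [433.9 -29.9 218.7] rot [ -90.     0.  -139.3] F [ 0.4 -0.5  0.4] gap 0.0 j [-11. -16. 116.   0.  79.  39.]
inc [-0.0979, 0.0887, -0.0462] [-0.0, -0.028, -0.0] 72.6
```

Emit:
{"op": "arm_command", "data": {"increments": [[-0.02,0.018,-0.009,0,-0.006,0],[-0.045,0.04,-0.021,0,-0.014,0],[-0.07,0.062,-0.033,0,-0.02,0],[-0.088,0.08,-0.042,0,-0.028,0],[-0.098,0.09,-0.046,0,-0.028,0],[-0.098,0.1,-0.046,0,-0.028,0],[-0.098,0.115,-0.046,0,-0.028,0],[-0.098,0.127,-0.046,0,-0.028,0],[-0.098,0.132,-0.046,0,-0.028,0],[-0.098,0.135,-0.046,0,-0.028,0]]}}

```text
time: 3.45
tool_pos: [477.9, 66.3, 83.7]
tcp_rot: [-90.0, -0.0, -137.9]
ft_force: [1.1, 0.5, -0.4]
finger_gap: 0.1
```

```bash
python3 -c "
from h import *
go([478,69,80],-137.7)
for n in ['side','wrist']:
    a=r.snapshot(n)
    if n=='side': a=cv2.resize(a[150:310,200:420],None,fx=3.4,fy=3.4)
    cv2.imwrite('pics/c_%s.png'%n,a[:,:,::-1])"
```

```text
t 3.45 pos [477.9  66.3  83.7] rot [ -90.    -0.  -137.9] F [ 1.1  0.5 -0.4] gap 0.1 j [  2.   3. 115.  -0.  62.  50.]
inc [-0.0019, 0.0037, -0.002] [0.0, -0.003, 0.0] 72.6
```

View pics/c_side.png

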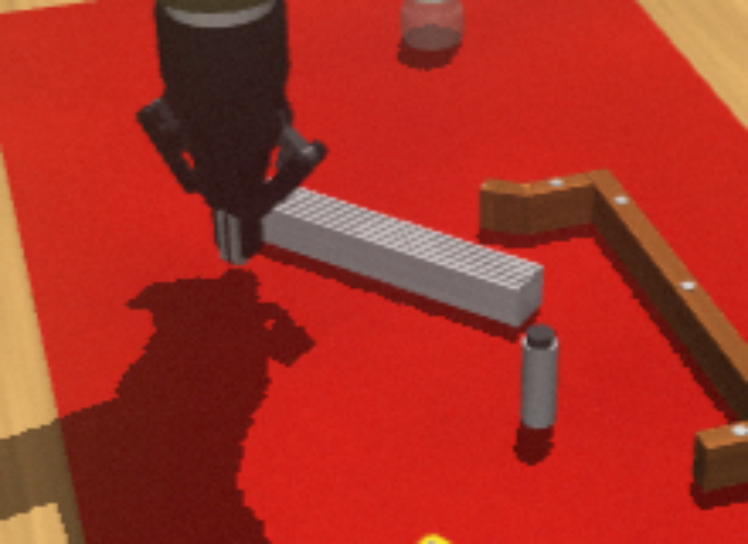

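View pics/c_wrist.png

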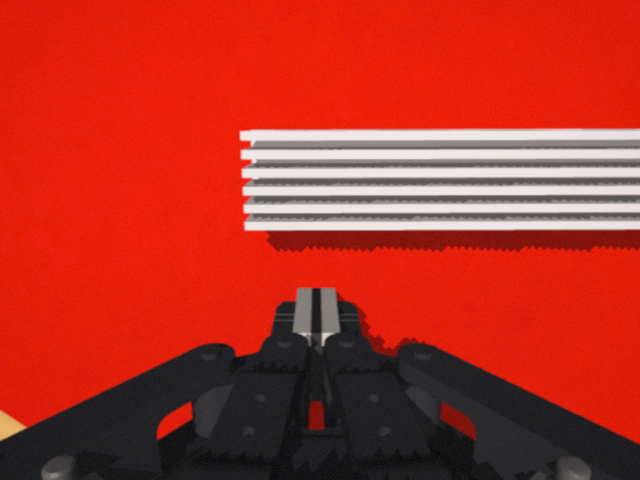

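Emit:
{"op": "arm_command", "data": {"increments": [[-0.007,0.001,0,0,0,0],[-0.015,0.002,0,0,0,0],[-0.022,0.003,0,0,0,0],[-0.027,0.003,0,0,0.02,0],[-0.033,0.003,0.001,0,0.07,0],[-0.039,0.003,0.002,0,0.12,0],[-0.045,0.003,0.003,0,0.17,0],[-0.051,0.003,0.004,0,0.22,0],[-0.056,0.003,0.005,0,0.27,0],[-0.06,0.003,0.006,0,0.31,0]]}}

```text
time: 4.8
tool_pos: [526.4, 102.7, 80.6]
tcp_rot: [-90.0, -0.1, -155.7]
ft_force: [-2.3, 0.1, -0.1]
finger_gap: 0.3
```

```bash
cat >> h.py <<'E'
JX=np.array([666.4,-70.4]);JA=np.radians(1.6);RJ=np.array([[np.cos(JA),-np.sin(JA)],[np.sin(JA),np.cos(JA)]])
def barpts(tag):
    d={}
    for n in ["top","side"]:
        a=r.snapshot(n);cv2.imwrite(f'pics/{tag}_{n}.png',a[:,:,::-1])
        if n=="top": c=a[145:280,255:415];f=4.4
        else: c=a[150:310,200:450];f=3.2
        cv2.imwrite(f'pics/{tag}z_{n}.png',cv2.resize(c,None,fx=f,fy=f,interpolation=cv2.INTER_CUBIC)[:,:,::-1])
    for k in ["bar_mid","bar_lead","bar_trail"]:
        l=r.spot_point("top",k)[:2]
        for q in l:
            w=ray("top",q["position"],14)[:2];print(k,round(q["conf"],2),w.round(1),"J",((w-JX)@RJ).round(1))
E
python3 -c "
from h import *
go([478,69,80],-137.7)
barpts('d')"
```

```text
t 4.8 pos [526.4 102.7  80.6] rot [-9.000e+01 -1.000e-01 -1.557e+02] F [-2.3  0.1 -0.1] gap 0.3 j [  6.  11. 106.   0.  63.  71.]
inc [0.0579, 0.0006, 0.0108] [0.001, -0.315, 0.001] 72.6
bar_mid 0.9 [581.2  50.3] J [-81.8 123.1]
bar_lead 0.85 [632.  -39.5] J [-33.5  31.8]
```

View pics/dz_top.png

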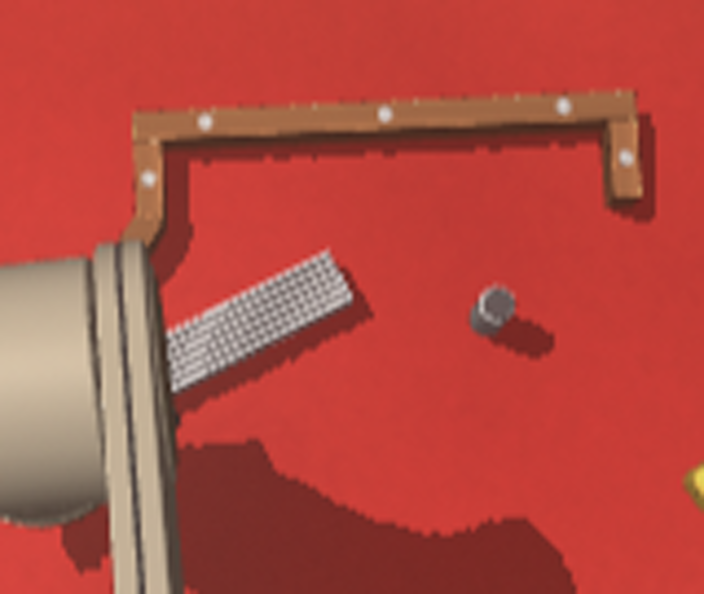

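View pics/dz_side.png

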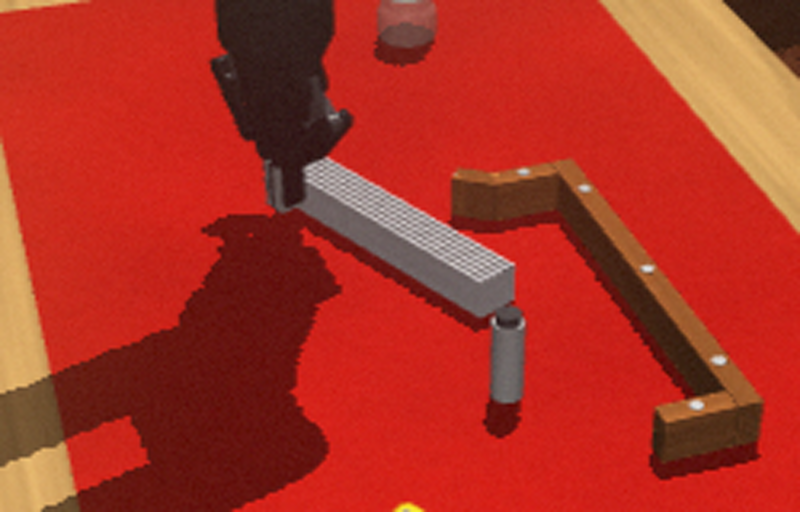

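```bash
python3 -c "
from h import *
t=lambda u,v:('top',np.array([255+u/4.4-.4,145+v/4.4-.4]))
s=lambda u,v:('side',np.array([200+u/3.2-.4,150+v/3.2-.4]))
p,f=fit([(*t(330,250),(100,15),28),(*t(352,298),(100,-15),28),(*s(482,283),(100,-15),28),(*s(515,264),(100,15),28)],[575,50,-1.1],0)
print(p,np.degrees(p[2]),f.round(1).tolist())
a,b=ray('top',t(172,330)[1],28),ray('top',t(330,250)[1],28);d=b-a;print(np.degrees(np.arctan2(d[1],d[0])))
a,b=ray('top',t(173,391)[1],28),ray('top',t(352,298)[1],28);d=b-a;print(np.degrees(np.arctan2(d[1],d[0])))
a,b=ray('side',s(300,197)[1],20),ray('side',s(482,300)[1],14);
th=p[2];c=np.array([np.cos(th),np.sin(th)]);m=p[:2]
for q in (m,m+100*c,m-100*c): print(q.round(1),((q-JX)@RJ).round(1))
"
```

```text
[587.21147819  47.57035744  -1.12414924] -64.40900708913685 [[-0.4, 0.2], [0.1, 0.2], [-0.0, -0.0], [0.4, 0.1]]
-63.52451689578773
-63.024088738188595
[587.2  47.6] [-75.9 120.1]
[630.4 -42.6] [-35.2  28.8]
[544.  137.8] [-116.5  211.5]
```

Emit:
{"op": "arm_command", "data": {"increments": [[0.012,0,-0.002,0,0,0],[0.015,0,-0.02,0,-0.01,0],[0.014,0,-0.042,0,-0.02,0],[0.012,0,-0.064,0,-0.033,0],[-0.002,0,-0.065,0,-0.033,0],[-0.016,0,-0.065,0,-0.033,0],[-0.027,0,-0.065,0,-0.033,0],[-0.0272,0,-0.06,0,-0.033,0],[-0.0275,0,-0.053,0,-0.033,0],[-0.0277,0,-0.046,0,-0.033,0]]}}

```text
time: 6.3
tool_pos: [532.6, 154.9, 80.7]
tcp_rot: [-90.0, -0.0, -153.7]
ft_force: [0.1, -0.1, 1.1]
finger_gap: 0.2
```

```bash
python3 -c "
from h import *
go([542.2,136.9,80.6],-153.8)
for n in ['side','wrist']:
    a=r.snapshot(n)
    if n=='side': a=cv2.resize(a[130:310,200:450],None,fx=3.2,fy=3.2)
    cv2.imwrite('pics/e_%s.png'%n,a[:,:,::-1])"
```

```text
t 6.3 pos [532.6 154.9  80.7] rot [ -90.    -0.  -153.7] F [ 0.1 -0.1  1.1] gap 0.2 j [ 11.  13. 103.  -0.  63.  75.]
inc [-0.0007, 0.0001, 0.0204] [0.0, 0.001, 0.0] 72.6
```

View pics/e_side.png

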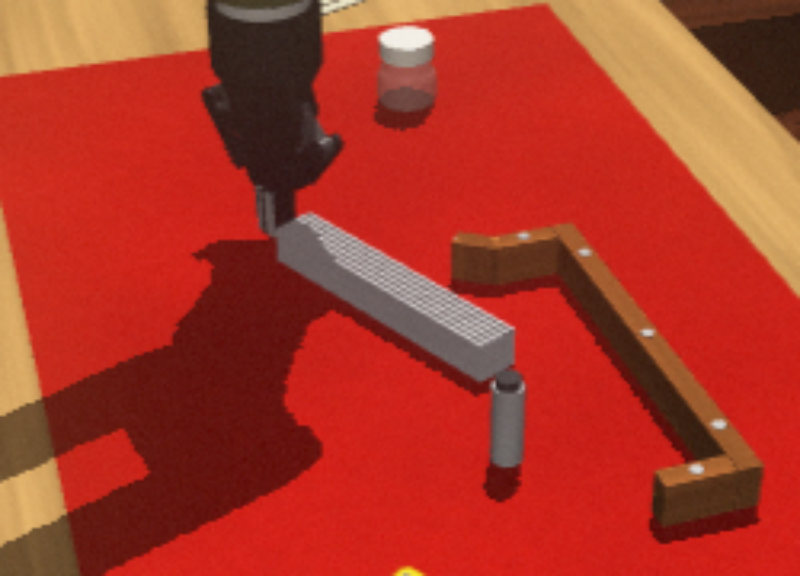

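View pics/e_wrist.png

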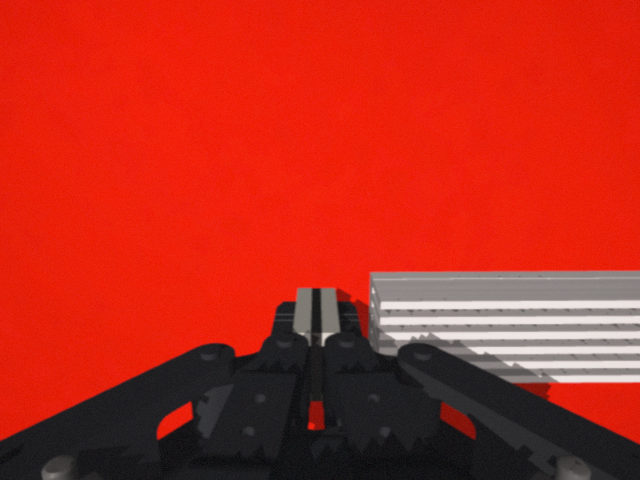

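```bash
python3 -c "
from h import *
s=r.sense();M=R.from_euler('xyz',s['tcp_rot'],degrees=True)
for uv in [(372,303),(370,382),(639,300),(639,380)]:
    q=ray('wrist',uv,28); print(q.round(1), M.inv().apply(q-s['tool_pos']).round(1))
q=ray('wrist',(371,273),0);print(q, M.inv().apply(q-s['tool_pos']).round(1))
print('tip',[ray('wrist',(c,289),8).round(1).tolist() for c in(297,336)],[M.inv().apply(ray('wrist',(c,289),8)-s['tool_pos']).round(1).tolist() for c in(297,336)])
"
```

```text
[551.8 143.1  28. ] [-11.9  52.9  18.7]
[526.2 130.2  28. ] [16.8 52.9 19. ]
[590.2  67.6  28. ] [-12.9  52.9 103.4]
[566.8  49.5  28. ] [ 16.   52.9 109.2]
[553.26252569 140.26191207   0.        ] [-11.9  80.9  21.9]
tip [[537.9, 163.9, 8.0], [544.2, 151.1, 8.0]] [[-8.6, 72.9, -6.1], [-8.6, 72.9, 8.1]]
```

Emit:
{"op": "arm_command", "data": {"increments": [[0.001,0,0.004,0,0,0],[0.002,0,0.01,0,0,0],[0.002,0,0.016,0,0,0],[0.002,0,0.022,0,0,0],[0.002,0,0.029,0,0,0],[0.002,0,0.036,0,0,0],[0.002,0,0.043,0,0,0],[0.002,0,0.05,0,0,0],[0.002,0,0.057,0,0,0],[0.002,0,0.064,0,0,0]]}}

```text
time: 7.65
tool_pos: [559.5, 96.9, 80.9]
tcp_rot: [-90.0, -0.0, -153.7]
ft_force: [-1.0, 1.6, -1.1]
finger_gap: -0.1
```

```bash
python3 -c "
from h import *
go([542.2,136.9,80.6],-153.8)
a=r.snapshot('wrist');cv2.imwrite('pics/f_wrist.png',a[:,:,::-1])
barpts('f')"
```

```text
t 7.65 pos [559.5  96.9  80.9] rot [ -90.    -0.  -153.7] F [-1.   1.6 -1.1] gap -0.1 j [  5.  15. 101.  -0.  64.  68.]
inc [-0.0022, 0.0003, -0.0435] [0.0, 0.001, 0.0] 72.6
bar_mid 0.79 [611.2  -4. ] J [-53.3  67.9]
bar_lead 0.93 [650.5 -91.3] J [-16.5 -20.4]
```

View pics/fz_top.png

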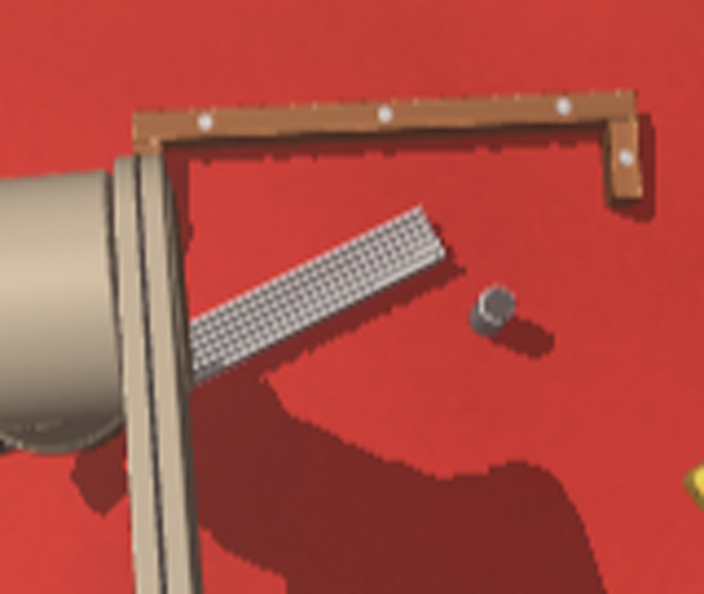

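View pics/f_wrist.png

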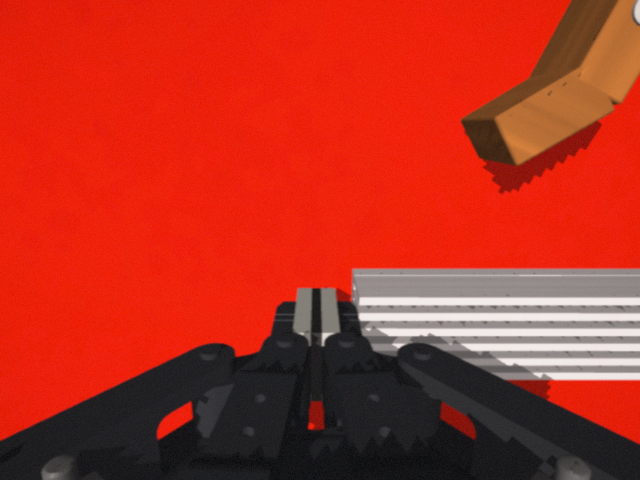

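Emit:
{"op": "arm_command", "data": {"increments": [[0,0,0.006,0,0,0],[0,0,0.012,0,0,0],[0,0,0.018,0,0,0],[0,0,0.024,0,0,0],[0,0,0.03,0,0,0],[0,0,0.036,0,0,0],[0,0,0.042,0,0,0],[0,0,0.048,0,0,0],[0,0,0.054,0,0,0],[0,0,0.06,0,0,0]]}}

```text
time: 9.2
tool_pos: [586.0, 43.3, 80.9]
tcp_rot: [-90.0, -0.0, -153.7]
ft_force: [-1.2, 2.4, 0.7]
finger_gap: 0.3
```

```bash
python3 -c "
from h import *
go([542.2,136.9,80.6],-153.8)
a=r.snapshot('wrist');cv2.imwrite('pics/g_wrist.png',a[:,:,::-1])
barpts('g')"
```

```text
t 9.2 pos [586.   43.3  80.9] rot [ -90.    -0.  -153.7] F [-1.2  2.4  0.7] gap 0.3 j [-1. 18. 98. -0. 64. 63.]
inc [-0.0022, 0.0003, -0.1034] [0.0, 0.002, 0.0] 72.6
bar_mid 0.72 [632.9 -49.4] J [-32.9  21.9]
bar_mid 0.65 [ 467.5 -303.3] J [-205.3 -227.2]
bar_lead 0.96 [ 677.8 -144.8] J [  9.4 -74.7]
```

View pics/gz_top.png

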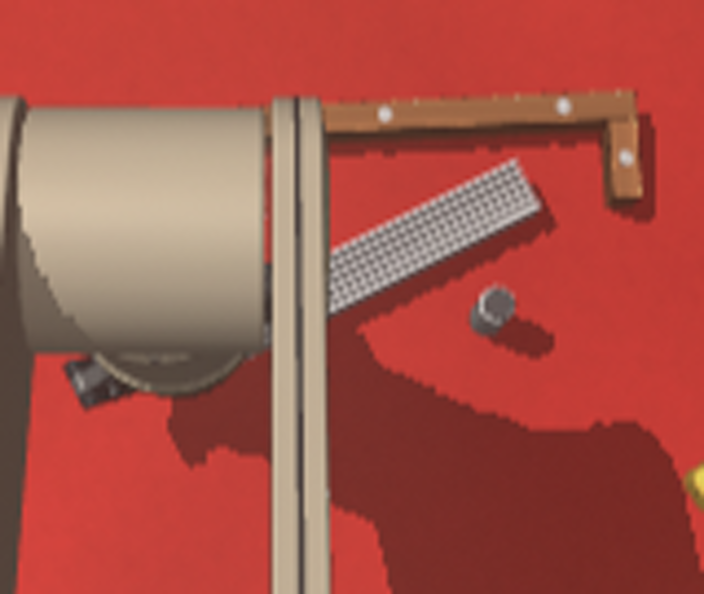

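View pics/g_wrist.png

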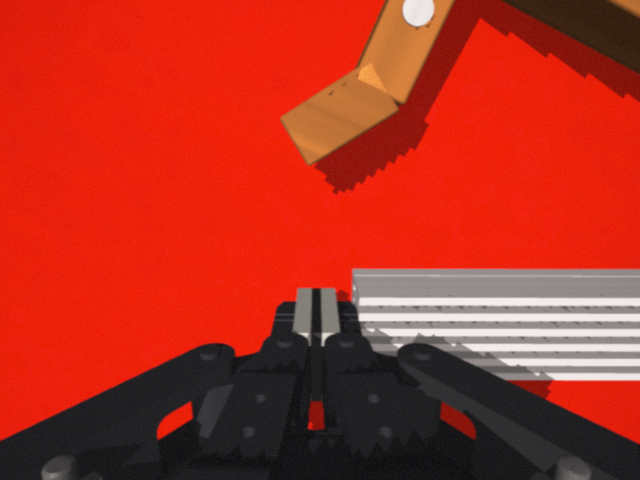

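Emit:
{"op": "arm_command", "data": {"increments": [[0,0,0.005,0,0,0],[0,0,0.01,0,0,0],[0,0,0.015,0,0,0],[0,0,0.02,0,0,0],[0,0,0.024,0,0,0],[0,0,0.026,0,0,0],[0,0,0.026,0,0,0],[0,0,0.018,0,0,0],[0,0,0.01,0,0,0],[0,0,0.004,0,0,0]]}}

```text
time: 10.75
tool_pos: [587.3, 40.8, 80.9]
tcp_rot: [-90.0, -0.0, -153.7]
ft_force: [0.2, 0.3, 0.5]
finger_gap: 0.3
```

```bash
python3 -c "
from h import *
go([542.2,136.9,80.6],-153.8)
a=r.snapshot('wrist');cv2.imwrite('pics/i_wrist.png',a[:,:,::-1])
barpts('i')"
```

```text
t 10.75 pos [587.3  40.8  80.9] rot [ -90.    -0.  -153.7] F [0.2 0.3 0.5] gap 0.3 j [-1. 18. 98.  0. 64. 63.]
inc [-0.0022, 0.0003, -0.1061] [0.0, 0.002, 0.0] 72.6
bar_mid 0.97 [644.9 -77.6] J [-21.7  -6.5]
bar_lead 0.89 [ 688.3 -162.5] J [ 19.3 -92.7]
```

View pics/iz_top.png

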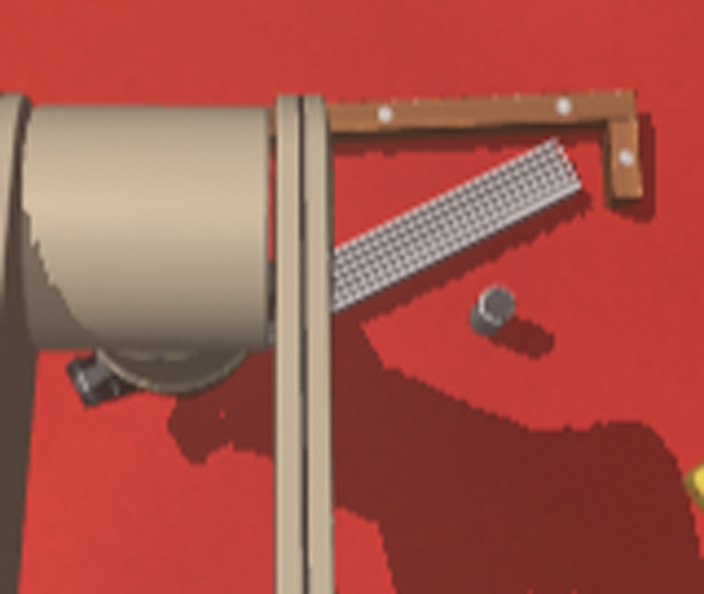

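View pics/iz_side.png

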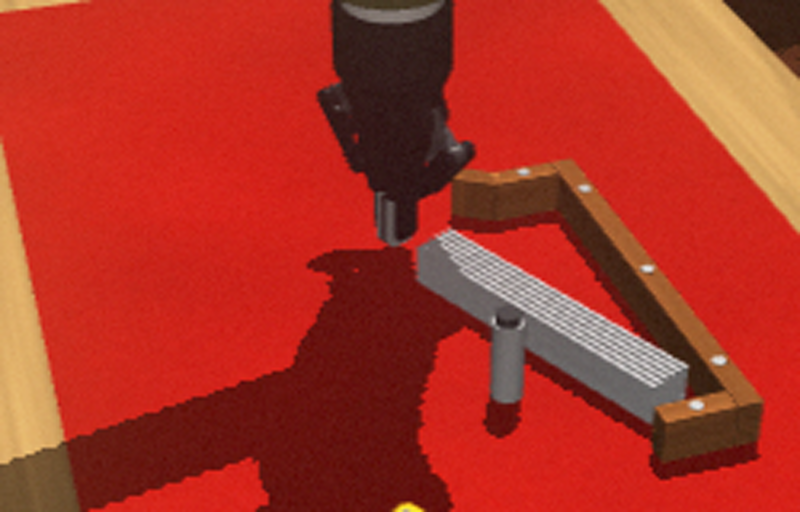

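Emit:
{"op": "arm_command", "data": {"increments": [[0.013,0,-0.005,0,0,0],[0.027,0,-0.011,0,0,0],[0.035,0,0.003,0,0,0],[0.043,0,0.019,0,0,0],[0.051,0,0.035,0,0,0],[0.05,0,0.05,0,0,0],[0.048,0,0.065,0,0,0],[0.046,0,0.08,0,0,0],[0.044,0,0.09,0,0,0],[0.04,0,0.09,0,0,0]]}}

```text
time: 12.3
tool_pos: [592.1, -58.9, 80.8]
tcp_rot: [-90.0, 0.0, -153.8]
ft_force: [0.4, 0.2, -0.3]
finger_gap: 0.3
```

```bash
python3 -c "
from h import *
go([542.2,136.9,80.6],-153.8)
s=r.sense();print('J',(s['tool_pos'][:2]-JX)@RJ)
a=r.snapshot('wrist');cv2.imwrite('pics/k_wrist.png',a[:,:,::-1])
barpts('k')"
```

```text
t 12.3 pos [592.1 -58.9  80.8] rot [ -90.     0.  -153.8] F [ 0.4  0.2 -0.3] gap 0.3 j [-11.  19.  97.   0.  64.  53.]
inc [-0.0418, 0.0002, -0.1977] [-0.0, 0.001, -0.0] 72.6
J [-73.92515162  13.55123022]
bar_trail 0.57 [609.5  12.5] J [-54.6  84.5]
```

View pics/kz_side.png

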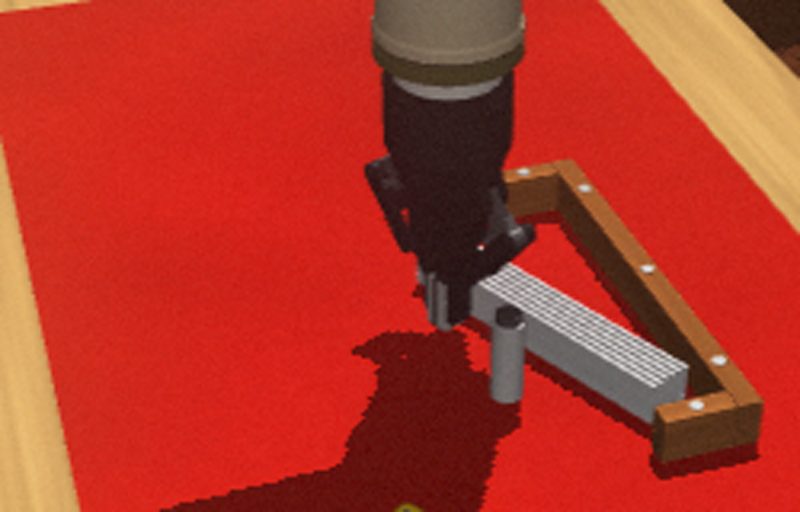

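View pics/k_wrist.png

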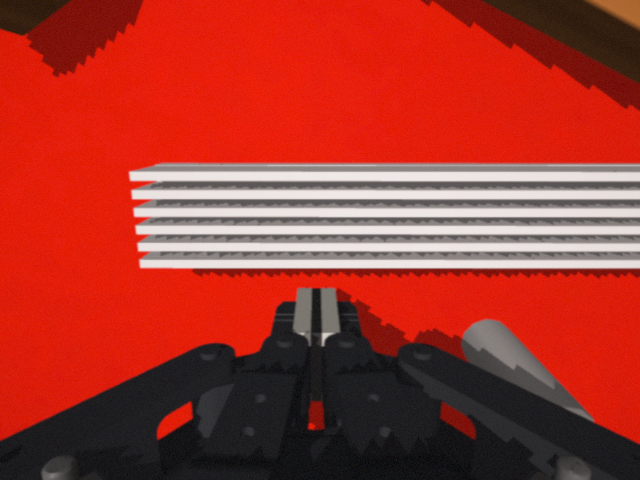

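View pics/kz_top.png

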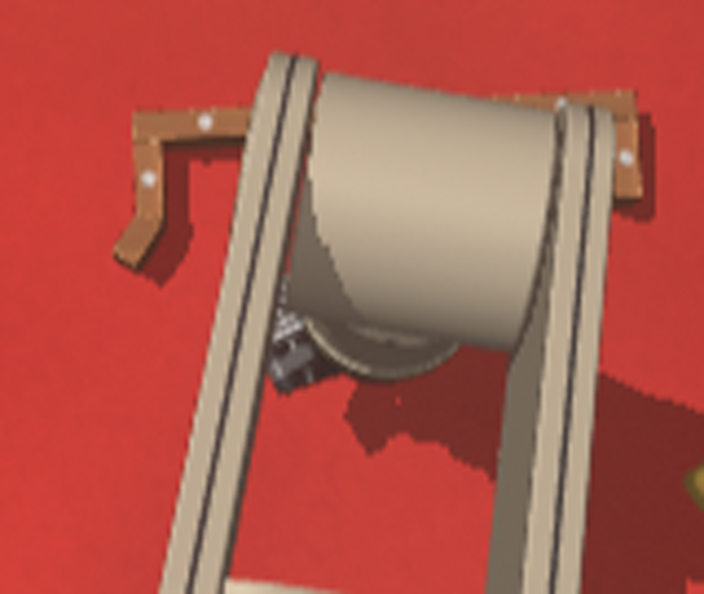

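Emit:
{"op": "arm_command", "data": {"increments": [[-0.005,0,0,0,0,0],[-0.01,0,0,0,0,0],[-0.0145,0,-0.0005,0,0,0],[-0.02,0,-0.001,0,0.04,0],[-0.025,0,-0.002,0,0.08,0],[-0.03,0,-0.003,0,0.11,0],[-0.035,0,-0.003,0,0.145,0],[-0.04,0,-0.003,0,0.18,0],[-0.0455,0,-0.003,0,0.22,0],[-0.0505,0,-0.0025,0,0.255,0]]}}

```text
time: 13.85
tool_pos: [635.8, -33.5, 80.8]
tcp_rot: [-90.0, -0.0, -168.4]
ft_force: [-2.6, -1.1, 3.5]
finger_gap: -0.3
```

```bash
python3 -c "
from h import *
go([542.2,136.9,80.6],-178.4)
s=r.sense();print('J',(s['tool_pos'][:2]-JX)@RJ)
a=r.snapshot('wrist');cv2.imwrite('pics/l_wrist.png',a[:,:,::-1])
barpts('l')"
```

```text
t 13.85 pos [635.8 -33.5  80.8] rot [ -90.    -0.  -168.4] F [-2.6 -1.1  3.5] gap -0.3 j [-8. 25. 89.  0. 66. 71.]
inc [0.0575, 0.0003, -0.1857] [0.0, 0.175, 0.001] 72.6
J [-29.51647911  37.75164604]
bar_lead 0.42 [ 693.  -167.2] J [ 23.9 -97.5]
```

View pics/lz_side.png

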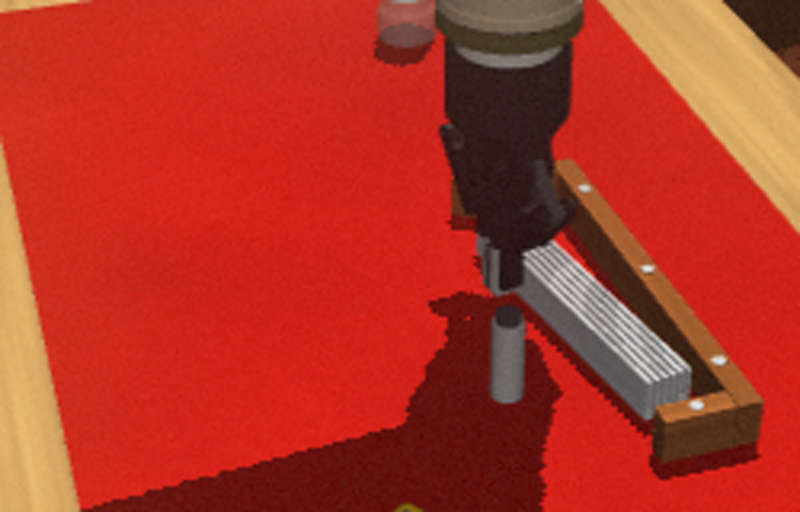

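View pics/l_wrist.png

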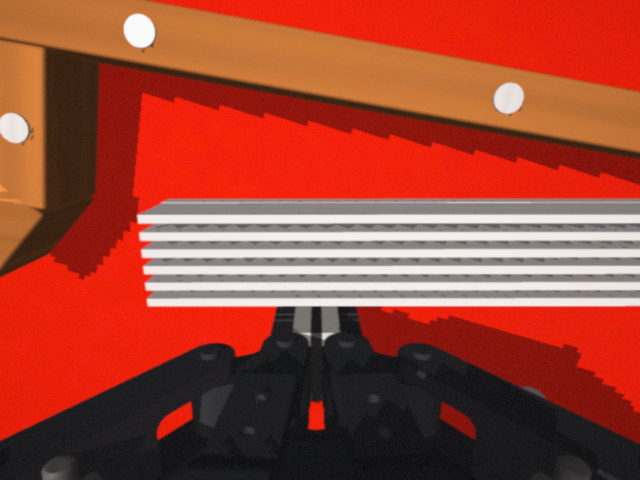

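Emit:
{"op": "arm_command", "data": {"increments": [[-0.003,0,-0.0005,0,0.02,0],[-0.006,0,-0.001,0,0.04,0],[-0.009,0,-0.0015,0,0.06,0],[-0.012,0,-0.002,0,0.08,0],[-0.015,0,-0.002,0,0.1,0],[-0.018,0,-0.002,0,0.12,0],[-0.021,0,-0.002,0,0.14,0],[-0.024,0,-0.002,0,0.16,0],[-0.026,0,-0.0015,0,0.175,0],[-0.026,0,-0.0015,0,0.175,0]]}}

```text
time: 15.4
tool_pos: [661.3, -27.1, 81.1]
tcp_rot: [-90.0, 0.0, -178.4]
ft_force: [0.5, -0.0, 0.4]
finger_gap: -0.1
```

```bash
python3 -c "
from h import *
go([542.2,136.9,80.6],-178.4)
s=r.sense();print('J',(s['tool_pos'][:2]-JX)@RJ)
a=r.snapshot('wrist');cv2.imwrite('pics/m_wrist.png',a[:,:,::-1])
barpts('m')"
```

```text
t 15.4 pos [661.3 -27.1  81.1] rot [ -90.     0.  -178.4] F [ 0.5 -0.   0.4] gap -0.1 j [-7. 28. 85.  0. 67. 82.]
inc [0.1144, 0.0004, -0.1673] [-0.0, 0.001, -0.001] 72.6
J [-3.87589021 43.42049086]
bar_trail 0.51 [699.8  24.2] J [36.  93.6]
```

View pics/mz_side.png

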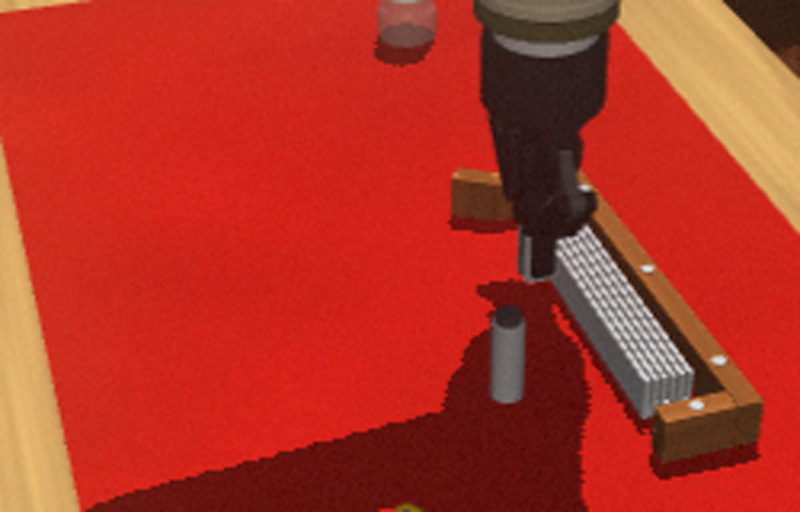

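View pics/m_wrist.png

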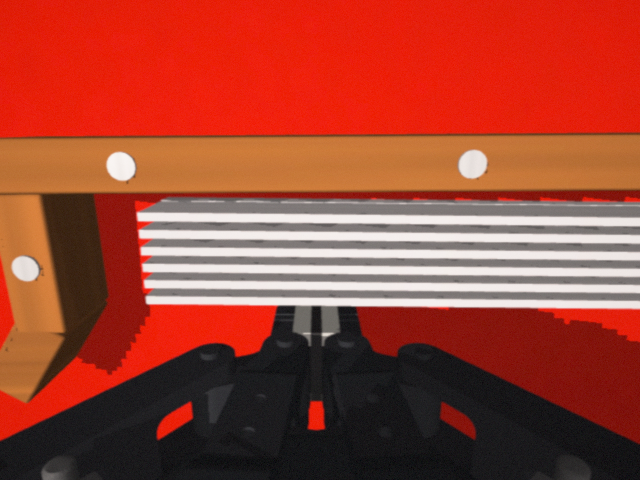

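Emit:
{"op": "arm_command", "data": {"increments": [[0.006,0,0,0,0,0],[0.01,0,0.008,0,0,0],[0.01,0,0.028,0,0,0],[0.01,0,0.05,0,0,0],[0.01,0,0.07,0,0,0],[0.009,0,0.075,0,0,0],[0.005,0,0.075,0,0,0],[0.002,0,0.075,0,0,0],[-0.001,0,0.075,0,0,0],[-0.003,0,0.075,0,0,0]]}}

```text
time: 16.95
tool_pos: [666.0, -101.4, 80.8]
tcp_rot: [-90.0, -0.1, -178.3]
ft_force: [-3.9, 0.1, 2.0]
finger_gap: -0.1
```

Emit:
{"op": "arm_command", "data": {"increments": [[-0.0005,0,0,0,0,0],[-0.001,0,0,0,0,0],[-0.0015,0,0,0,0,0],[-0.002,0,0,0,0,0],[-0.0025,0,0,0,0,0],[-0.003,0,0,0,0,0],[-0.0035,0,0,0,0,0],[-0.004,0,0,0,0,0],[-0.004,0,0,0,0,0],[-0.004,0,0,0,0,0]]}}

```text
time: 18.2
tool_pos: [670.0, -101.7, 80.8]
tcp_rot: [-90.0, -0.0, -178.3]
ft_force: [-3.5, 0.5, 2.2]
finger_gap: 0.0
```

```bash
python3 -c "
from h import *
go([542.2,136.9,80.6],-178.4)
s=r.sense();print('J',(s['tool_pos'][:2]-JX)@RJ)
a=r.snapshot('wrist');cv2.imwrite('pics/n_wrist.png',a[:,:,::-1])
barpts('n')"
```

```text
t 18.2 pos [ 670.  -101.7   80.8] rot [ -90.    -0.  -178.3] F [-3.5  0.5  2.2] gap 0.0 j [-13.  30.  82.   0.  68.  75.]
inc [0.1208, 0.0002, -0.2422] [0.0, 0.001, 0.0] 72.6
J [  2.69459371 -31.42306429]
bar_trail 0.83 [686.2  23.1] J [22.4 92.9]
```

View pics/n_wrist.png

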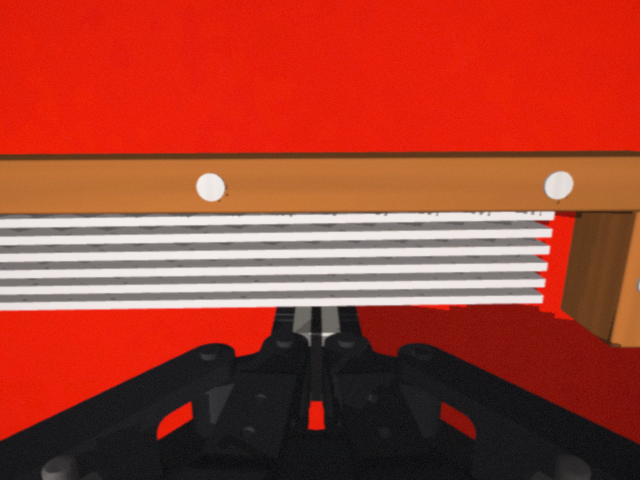

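View pics/nz_side.png

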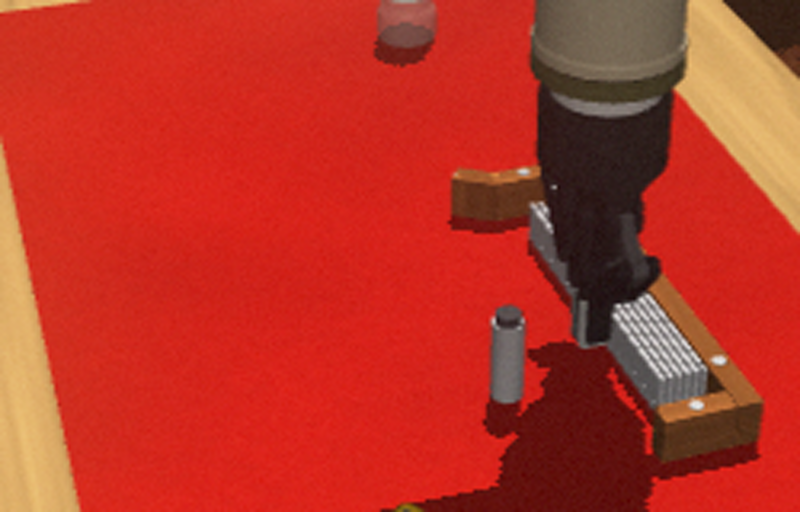

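Emit:
{"op": "arm_command", "data": {"increments": [[0.006,0,0,0,0,0],[0.009,0,-0.01,0,0,0],[0.009,0,-0.03,0,0,0],[0.009,0,-0.05,0,0,0],[0.008,0,-0.06,0,0,0],[0.005,0,-0.06,0,0,0],[0.002,0,-0.06,0,0,0],[0.001,0,-0.06,0,0,0],[0,0,-0.06,0,0,0],[-0.001,0,-0.06,0,0,0]]}}

```text
time: 19.75
tool_pos: [668.7, -42.3, 80.7]
tcp_rot: [-90.0, -0.1, -178.4]
ft_force: [-9.8, -0.5, 6.1]
finger_gap: 0.0
```

Emit:
{"op": "arm_command", "data": {"increments": [[-0.0005,0,0,0,0,0],[-0.001,0,0,0,0,0],[-0.0015,0,0,0,0,0],[-0.002,0,0,0,0,0],[-0.002,0,0,0,0,0],[-0.002,0,0,0,0,0],[-0.002,0,0,0,0,0],[-0.002,0,0,0,0,0],[-0.002,0,0,0,0,0],[-0.002,0,0,0,0,0]]}}

```text
time: 21.0
tool_pos: [669.1, -42.2, 80.7]
tcp_rot: [-90.0, -0.3, -178.4]
ft_force: [-16.9, -1.3, 12.1]
finger_gap: 0.3
```

```bash
python3 -c "
from h import *
go([542.2,136.9,80.6],-178.4)
s=r.sense();print('J',(s['tool_pos'][:2]-JX)@RJ)
a=r.snapshot('wrist');cv2.imwrite('pics/o_wrist.png',a[:,:,::-1])
barpts('o')"
```

```text
t 21.0 pos [669.1 -42.2  80.7] rot [ -90.    -0.3 -178.4] F [-16.9  -1.3  12.1] gap 0.3 j [-8. 29. 83. -0. 68. 80.]
inc [0.1217, 0.0008, -0.1827] [0.0, 0.001, 0.006] 72.6
J [ 3.44524716 28.07800528]
bar_lead 0.66 [ 699.6 -171.3] J [  30.3 -101.8]
bar_trail 0.41 [697.9  15. ] J [33.9 84.5]
```

View pics/o_wrist.png

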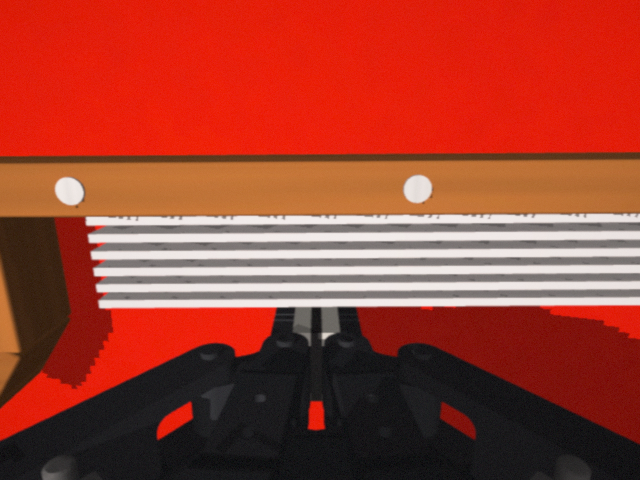

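View pics/oz_side.png

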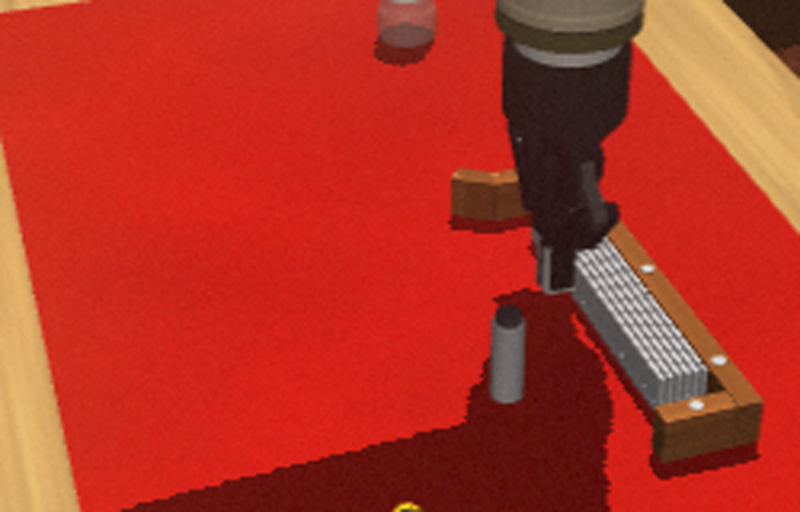

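Emit:
{"op": "arm_command", "data": {"increments": [[0.006,0,0,0,0,0],[0.01,0,0.01,0,0,0],[0.01,0,0.03,0,0,0],[0.01,0,0.052,0,0,0],[0.01,0,0.073,0,0,0],[0.007,0,0.075,0,0,0],[0.004,0,0.075,0,0,0],[0.002,0,0.075,0,0,0],[0.001,0,0.075,0,0,0],[0,0,0.075,0,0,0]]}}

```text
time: 22.55
tool_pos: [671.6, -116.3, 80.7]
tcp_rot: [-90.0, -0.3, -178.3]
ft_force: [-16.6, -1.2, 11.8]
finger_gap: -0.0
```

```bash
python3 -c "
from h import *
go([542.2,136.9,80.6],-178.4)
s=r.sense();print('J',(s['tool_pos'][:2]-JX)@RJ)
a=r.snapshot('wrist');cv2.imwrite('pics/p_wrist.png',a[:,:,::-1])
"
```

```text
t 22.55 pos [ 671.6 -116.3   80.7] rot [ -90.    -0.3 -178.3] F [-16.6  -1.2  11.8] gap -0.0 j [-14.  31.  81.  -0.  69.  74.]
inc [0.1218, 0.0008, -0.2569] [0.0, 0.002, 0.006] 72.6
J [  3.89247413 -46.02849704]
```

View pics/p_wrist.png

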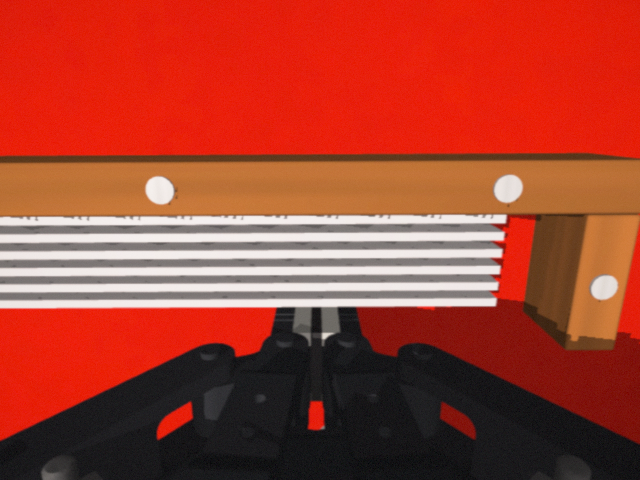

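Emit:
{"op": "arm_command", "data": {"increments": [[0.003,0,0,0,0,0],[0.008,0,0,0,0,0],[0.013,0,0,0,0,0],[0.015,-0.015,0,0,0,0],[0.015,-0.04,0,0,0,0],[0.015,-0.07,0,0,0,0],[0.02,-0.1,0,0,0,0],[0.05,-0.13,0,0,0,0],[0.09,-0.16,0,0,0,0],[0.13,-0.18,0,0,0,0]]}}

```text
time: 23.85
tool_pos: [543.1, -120.6, 264.1]
tcp_rot: [-89.9, 0.2, -178.3]
ft_force: [0.4, -0.7, 0.3]
finger_gap: 0.0
```

Emit:
{"op": "arm_command", "data": {"increments": [[0.03,-0.01,0.03,0,0,0],[0.06,-0.02,0.07,0,0,0],[0.08,-0.03,0.11,0,0,0],[0.1,-0.03,0.15,0,0,0],[0.12,-0.03,0.19,0,0,0],[0.13,-0.03,0.23,0,0,0],[0.13,-0.03,0.27,0,0,0],[0.13,-0.03,0.3,0,0,0],[0.13,-0.03,0.32,0,0,0],[0.13,-0.03,0.33,0,0,0]]}}

```text
time: 25.1
tool_pos: [423.0, -455.1, 291.9]
tcp_rot: [-89.9, 0.0, -178.4]
ft_force: [-0.5, -0.1, 0.6]
finger_gap: 0.0
```

```bash
python3 -c "
from h import *
go([542.2,136.9,80.6],-178.4)
barpts('q')
for n in ['top','side']:
  for k,z in dict(meter=0,driver=15,jar=0).items():
    print(n,k,[ray(n,d['position'],z)[:2].round(1) for d in r.spot_point(n,k)[:1]])
"
```

```text
t 25.1 pos [ 423.  -455.1  291.9] rot [ -89.9    0.  -178.4] F [-0.5 -0.1  0.6] gap 0.0 j [-52.  11.  83.   0.  86.  37.]
inc [-0.1356, 0.2109, -0.5886] [-0.001, 0.0, -0.001] 72.6
bar_mid 0.85 [695.1 -66.6] J [28.8  3. ]
bar_lead 0.61 [ 698.1 -167.3] J [ 29.  -97.7]
bar_trail 0.73 [696.   26.7] J [32.3 96.2]
top meter [array([ 474.2, -309. ])]
top driver [array([ 659.9, -382.4])]
top jar [array([684.2, 340.7])]
side meter [array([ 470.3, -300.1])]
side driver [array([ 653.7, -396.2])]
side jar []
```

View pics/qz_top.png

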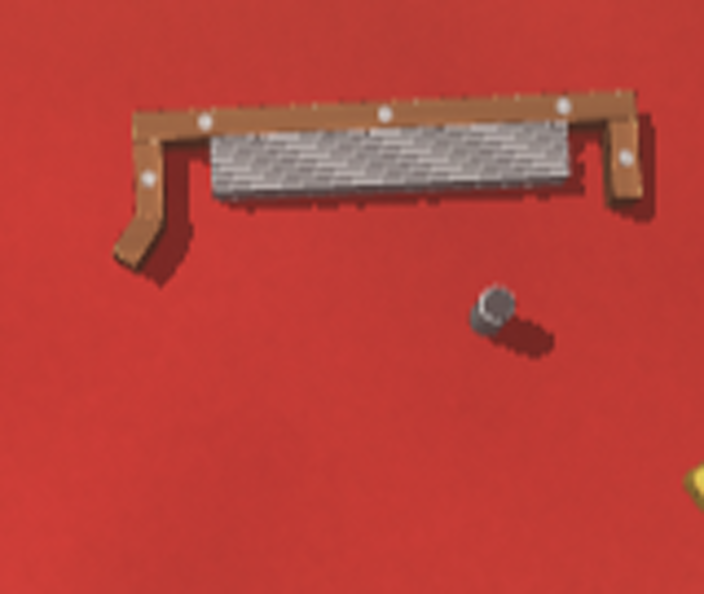

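View pics/qz_side.png

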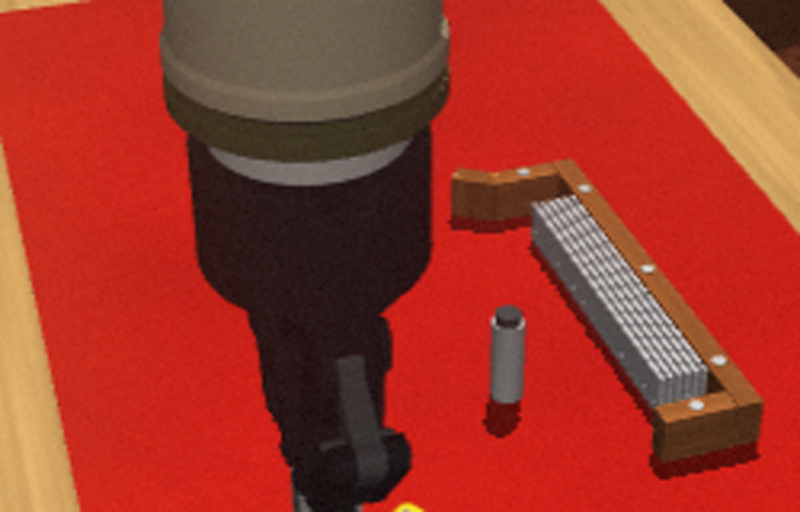

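The bar lies flush along the back batten, from about (210,135) to (568,122) in the zoomed top view. The arm is clear and the meter, driver and jar have not moved, so I'm handing in.

```bash
python3 -c "
from bench import r
print(r.hand_in(), r.sense()['time'])"
```

```text
the job is handed in; nothing more can be done
the job is handed in; nothing more can be done
```

The bar is fully home along the back batten, and I handed the job in at about 26 s of the 58 s allowed. I kept the jaws shut throughout and never gripped or lifted the bar.

- **Order of pushes:** I turned the bar with one push on its trailing half. I then pushed it endwise until the leading end was behind the post and inside the bay, with the other end still outside. Next I swung the trailing end in, and last I pressed alternately near both ends.
- **Forces:** The last pushes, left and right of the middle, each met firm contact at about 17 N horizontally (about 21 N in all). Every other force reading was lower.
- **Last checks:** The bar looks flush and parallel in the top and side pictures. In the jig's frame its middle is at x = 29 mm, against 30 mm expected. Its ends read 29 and 32 mm, which is detector noise. It spans roughly y = -98 to 96.
- **Bystanders:** The meter, screwdriver and jar are within about 6 mm of their first detections, again detector scatter, and I never reached near them.
- **Not confirmed:** The jar was hidden from the side camera in the final check, and only the top camera confirmed its place. The networks never found the jig, so I fitted its position from corners I picked by eye in two pictures, which agreed within about 1 pixel.

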